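Hook the small spice shelf into the slotted uprights and lock it

TASK

Pick up the small green shelf, hook its two claws into the top pair of slots of the white uprights, and gently press it straight down until the claws are fully home and the orange spring catch has snapped out into the window of its back plate; then let go. The uprights can be clamped nearer, farther, higher or lower in their foot, and you are not told how they are set, so feel for contact and never ram or force the shelf against them; leave the shaker, the spice jar and the tin standing where they are.

Things in the scene. Friction and masses are not known exactly. Their poses are not given: they have to be found in the camera images.
- shelf_grip (a point): Middle of the wooden divider of the loose green shelf (180 to 350 g), 45 mm above its underside; the shelf starts upright on the worktop. Axes: +x from the shelf's front to its back plate and claws, +y left, +z up. Divider 16 thick (y), 70 long (x), 20 above and 40 below this point: pinch here from above, fingers closing along y. The back plate's rear face is 57 ahead (+x).
- shelf: The green shelf. Origin: middle of the lower edge of its back plate's rear face; axes as shelf_grip, which is at (-57, 0, 45) mm here. Back plate x -6 to 0, y -55 to 55, z 0 to 74. Shelf plate x -100 to 0, y -55 to 55, 5 thick, with lips up to 14 high round it.
- shelf_claws (a point): Midpoint between the hooks of the shelf's two steel claws, at (9, 0, 57.5) mm in the shelf's frame. The claws stand on the rear face at y -35 and +35, each 5 wide (y): a neck z 63 to 71 runs back to x 11.5; from it a hook hangs at x 6.5 to 11.5 down to z 44. Throat between hook and back plate: 6.5 mm.
- shelf_window (a point): Centre of the catch window in the shelf's back plate, rear face, at (0, 0, 11.75) mm in the shelf's frame: y -16 to 16, z 5 to 18.5. Below it a sill 5 mm high.
- foot: Wooden foot of the rack, fixed, 170 x 170 x 16 mm. Origin: on the worktop below the NOMINAL front plane of the uprights, half-way between them. +x: the way the claws enter (away from the robot), +y left, +z up. Two white slotted uprights, 25 wide, 206 high, centred at y -35 and +35 mm; front sheet 4 thick, hollow behind it to 22.
- slots (a point): NOMINAL midpoint between the two top slots, in the front plane, 171.5 mm above the worktop; axes of the foot. Each slot: 11 wide (y), 47 high, sill at 148. Uprights and catch are adjustable: each trial they are clamped rigidly anywhere up to 25 mm nearer or farther (x) and up to 6 mm higher or lower (z) than nominal; exact in y and yaw. Feel (or see) the true place.
- home (a point): NOMINAL place of the shelf's origin when fully home (necks on the slot sills, back plate on the front sheet), 85 mm above the worktop, axes of the foot; true home is off by the setting. To enter: shelf 29 mm above this (claws then have 10 mm free above and below), push +x till the back plate touches, then press straight down.
- uprights (a joint): How far the white uprights are bent back (m, about 10 N/mm, springs back; too small to read well). 0 at rest, + away from the robot. Pushing them back or pulling them by more than 1.8 mm (18 N) counts as ramming; a touch of 5 N is plenty. Contact forces between shelf and uprights that add up to over 50 N (about 30 N of downward press) count as forcing too.
- catch (a joint): Orange spring catch between the uprights, 24 wide, stands 5.5 mm out of the front plane. Value in m: 0 = fully out, up to 0.0075 pushed back. Bevelled on top: the shelf's sill meets it about 18 mm above home, pushes it back on the way down (some 5 to 15 N of press), and it snaps out into the window 1.5 mm above true home; after that the shelf cannot be lifted. Home itself is a hard stop.
- shaker_mid (a point): Bystander: glass shaker with a grey cap, 44 mm wide, 90 high; point half-way up its axis.
- spice_mid (a point): Bystander: spice jar with a red cap, 45 mm wide, 108 high; point half-way up its axis.
- tin_mid (a point): Bystander: flat food tin, 86 mm wide, 40 high; point half-way up its axis.
Things that resemble listed ones, but are neither listed nor needed, are in the scene too. There is more than one size of the shelf; the one meant has the size given above.

How it is judged:
At the end, for the whole second after the job is handed in: The shelf hangs at rest on the uprights, released: its origin within 29 mm (x), 6 mm (y) and from 8 mm under to 8.5 mm over (z) its nominal home place in the foot's frame (which allows for the setting), within 0.09 rad of straight and level, with the catch out (under 1.5 mm) in the window (x of shelf in the frame of foot between -0.029 and 0.029 m and y of shelf in the frame of foot between -0.006 and 0.006 m and z of shelf in the frame of foot between 0.077 and 0.0935 m and angle between the x axis of shelf and the x axis of foot, either way round below 0.09 rad and angle between shelf's own z axis and vertical below 0.09 rad and value of joint catch below 0.0015 m and linear speed of shelf below 0.02 m/s); the robot touches nothing.
It fails at once if the shelf is forced against the uprights or the catch with contact forces that add up to more than 50 N (contact force between shelf and uprights above 50 N).
It fails at once if the uprights are rammed back or pulled forward, by more than 1.8 mm (18 N) (value of joint uprights above 0.0018 m or value of joint uprights below -0.0018 m).
It fails at once if the glass shaker with a grey cap is pushed more than 25 mm away or tipped (distance of shaker_mid from where it was at the start of the episode above 0.025 m or angle between shaker_mid's own z axis and vertical above 0.4 rad).
It fails at once if the spice jar with a red cap is pushed more than 25 mm away or tipped (distance of spice_mid from where it was at the start of the episode above 0.025 m or angle between spice_mid's own z axis and vertical above 0.4 rad).
It fails at once if the flat food tin is pushed more than 25 mm away or tipped (distance of tin_mid from where it was at the start of the episode above 0.025 m or angle between tin_mid's own z axis and vertical above 0.4 rad).
It also fails if it takes over 58 s, if anything falls off the work surface, if the arm or the gripper's body presses on something with over 40 N, if the wrist force passes 120 N, or if a joint passes its speed limit or range.

ROBOT

A 7-joint arm with a two-finger parallel gripper is mounted at the origin on a cart in front of the work surface, level with it; the furniture and walls round the work are solid. World frame = base frame: x ahead of the robot, y to its left, z up, the work surface at z = 0. Lengths are in m, angles in rad, forces in N, time in s.
With the tool pointing down it reaches from about 0.425 to 0.875 m from the base axis. Payload 4.7 kg.
Tool frame: the origin (TCP) lies on the centre line of the jaws, within the pads' length; the fingertips stand ahead of it and the grasp point (between the pads) lies 2 mm behind it (nose_length is the z of the fingertips in the tool frame, in m); z points along the fingers, y is the line along which they close (so a half turn about z gives the same grasp; the last joint's range is limited). The gripper opens to 87 mm and grips with 3 to 60 N. Pads are 19 mm wide; open, the fingers measure 117 mm over their backs; the gripper's body (75 mm by 190 mm) begins 51 mm behind the grasp point.
Start: joints at [-1.143, 0.321, -0.07, 1.45, 0.023, 1.371, -0.057], TCP at [0.261, 0.595, 0.24] pointing down, gripper open.
Joint ranges: [-2.86, 2.86], [-0.3, 2.09], [-1.38, 1.24], [0.06, 2.45], [-1.56, 4.7], [0.09, 2.05], [-2.69, 2.69]. Speed limits (rad/s): [2.57, 2.57, 3.14, 3.14, 3.14, 3.14, 3.14].

INTERFACE

Orientations are given as a rotation vector (axis times angle).
In Python, from bench import * gives the robot as it stands.
- The arm moves only by the tool send_rows, never from a script. Its arguments are lists of equal length, an entry for each row: "xyz": the shift along the tool's x, y, z in mm, a list of three; "dr": the turn, a rotation vector about the tool's x, y, z in rad, a list of three. A call has exactly 10 rows; each row is the pose to reach, as a shift and turn from the pose commanded when the call began, along the tool's axes at that moment; what a row does not reach only later rows make up. A row lasts 1/12 s, in which the tool goes at most 41.7 mm and 7.16 degrees, less where a joint would pass 70% of its speed; a pose out of reach is approached as far as the arm can. A call with a gripper value outside its range is refused whole. "jaw" is the finger opening in mm, from 0 to 87, set as the call begins (left out, the last holds). The fingers move at their own pace and stop on an object; "grip_force" is the grip in N (left out, the last holds). Time passes only in rows, so rows that repeat a pose let the fingers close, or fill a call up. It gives the time, the measured TCP pose, the force, the opening and the grip force at its end, in the units of the state.
- get_state(): the state, without advancing time (a new reading comes with each control period).
- get_image(name): name is "scene" or "top" or "wrist"; returns the picture (400x640x3 uint8, red, green, blue); there is no depth.
- calibration(name): a dict with "vfov" (degrees; the focal length in pixels is half the picture's height over the tangent of half this angle, whatever the lens; pixels are square), "cx", "cy" (the principal point, pixels), "k1" (the pictures are not rectified: a ray, as slopes to the right and down, at radius r is drawn at 1 + k1 r^2 times it, then the intrinsics apply), "rvec" (rotation vector, rad) and "tvec" (3), from world to camera coordinates, as OpenCV has them; the wrist camera has in their place "hand_eye" (4x4, takes a point from camera to tool coordinates, whose origin is the TCP and whose axes are the flange's). Camera axes: x right, y down, z forward; pixel columns grow to the right and rows downward; lengths in m; the calibration is good to about 2 mm. A picture is of the moment at which its call begins: read the wrist's pose just before it. calibration takes no time and is no camera call.
- close_job(): hands the job in; it is judged then, once.
The state is a dict: "time": time; "joint_positions": joint angles; "qd": joint speeds; "joint_torque": joint torques, N m; "position": TCP position; "tool_rot": TCP orientation; "ft_force": force on the tool from outside, world axes, zero at the start; "torque": the same for the moment, N m; "grip_width": opening from 0.0 (shut) to 1.0 (fully open); "grip_force": force on a finger pad.
Only numpy, scipy, OpenCV 4.12 (cv2) and the standard library are available. Lean on these libraries where they do the work, as an engineer would, in place of code of your own. Each camera call takes 0.05 s, during which the arm holds its last target. There are 200 camera calls.

## Working session

There is one attempt and no reset: what is moved stays moved. The work goes in short steps, Python scripts to look and compute and a tool call to move; the robot and the scene stay as the last step left them, time stands still between calls to the robot, and variables do not carry over. Pictures are saved under pics/ and viewed, at most 10 in all, crops included, and the job is handed in when it is done.

Besides the shell and the picture viewer there is one more tool, called after ">>>" as name(argument=value, ...) on one line, values as JSON. send_rows: Moves the arm, as the interface text tells. Its arguments: {"type":"object","properties":{"xyz":{"type":"array"},"dr":{"type":"array"},"jaw":{"type":"number"},"grip_force":{"type":"number"}},"required":["xyz","dr"]}

```bash
mkdir -p pics
python3 - <<'E'
from bench import *
import cv2
for n in ["scene","top"]:
    im=get_image(n); cv2.imwrite(f"pics/{n}0.png",im[:,:,::-1])
    print(n,calibration(n))
print(calibration("wrist")); s=get_state(); print(s);
E
```

```text
scene {'vfov': 52.21605318369621, 'cx': 318.29447332963093, 'cy': 199.124509093515, 'k1': -0.07471108781278905, 'rvec': array([ 1.92892107, -0.5816937 ,  0.37514915]), 'tvec': array([-0.42192938,  0.26615168,  0.67964631])}
top {'vfov': 52.52570338090034, 'cx': 317.01556276505534, 'cy': 200.40498014928625, 'k1': -0.10461137753525622, 'rvec': array([ 2.12833652, -2.19170013,  0.06192479]), 'tvec': array([0.05801439, 0.5502169 , 1.0870626 ])}
{'vfov': 60.89205131426889, 'cx': 321.7343205638231, 'cy': 198.3699379901784, 'k1': -0.013959057488136693, 'hand_eye': array([[-6.59028401e-04, -9.63240016e-01, -2.68641467e-01,
         7.34242821e-02],
       [ 9.99999778e-01, -6.60811057e-04, -8.37867732e-05,
        -1.01437707e-03],
       [-9.68144789e-05, -2.68641462e-01,  9.63240238e-01,
        -1.46092495e-01],
       [ 0.00000000e+00,  0.00000000e+00,  0.00000000e+00,
         1.00000000e+00]])}
{'time': 0.1, 'joint_positions': array([-1.14290262,  0.32174669, -0.0700477 ,  1.45153742,  0.02258601,
        1.37078607, -0.05693171]), 'qd': array([ 0.00035405, -0.00022913,  0.00033554, -0.00208668, -0.00146766,
       -0.00113623, -0.00100283]), 'joint_torque': array([ 1.87706896e-04, -4.92572808e+01, -4.05569477e-01, -3.13401675e+01,
       -6.42823800e-02,  3.94723972e-02,  5.46696845e-05]), 'position': array([0.26123203, 0.59469882, 0.2385798 ]), 'tool_rot': array([-6.45369595e-01, -3.07432394e+00,  2.62552053e-03]), 'ft_force': array([ 0.02118512,  0.01334431, -0.98689672]), 'torque': array([-0.02957194, -0.02225713,  0.01804977]), 'grip_force': 0.0, 'grip_width': 0.9982322935066896}
```

View pics/scene0.png

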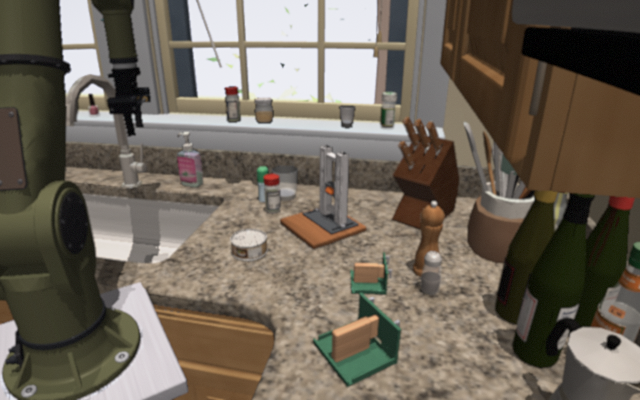

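View pics/top0.png

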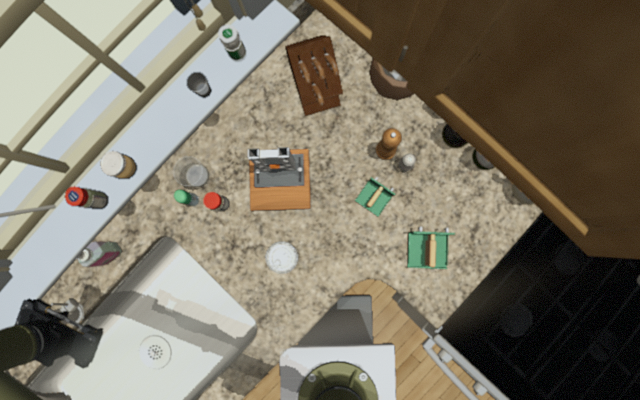

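The top view shows two green shelves, at (375,197) and (428,250). The rack's foot is at (280,180), the tin at (282,257), the spice jar at (215,202) and the shaker at (407,162). I'll measure both shelves to choose between them.

```bash
cat > h.py <<'E'
from bench import *
import cv2, numpy as np
from scipy.spatial.transform import Rotation as R
def cam(n,s=None):
    c=calibration(n); f=200/np.tan(np.radians(c["vfov"]/2))
    K=np.array([[f,0,c["cx"]],[0,f,c["cy"]],[0,0,1]]); D=np.array([c["k1"],0,0,0.])
    if n=="wrist":
        T=np.eye(4);T[:3,:3]=R.from_rotvec(s["tool_rot"]).as_matrix();T[:3,3]=s["position"]
        T=T@c["hand_eye"]; Rw=T[:3,:3]; o=T[:3,3]
    else:
        Rw=R.from_rotvec(c["rvec"]).as_matrix().T; o=-Rw@c["tvec"]
    return K,D,Rw,o
def ray(C,uv):
    K,D,Rw,o=C
    p=cv2.undistortPoints(np.float64(uv).reshape(-1,1,2),K,D)[:,0]
    return o,(Rw@np.c_[p,np.ones(len(p))].T).T
def onz(C,uv,z):
    o,d=ray(C,uv); return o+d*((z-o[2])/d[:,2])[:,None]
def proj(C,P):
    K,D,Rw,o=C
    return cv2.projectPoints(np.float64(P).reshape(-1,1,3),R.from_matrix(Rw.T).as_rotvec(),-Rw.T@o,K,D)[0][:,0]
E
python3 - <<'E'
from h import *
im=cv2.imread("pics/top0.png"); C=cam("top"); print("cam",C[3])
h=cv2.cvtColor(im,cv2.COLOR_BGR2HSV)
def blobs(m,z,name,amin=60):
    for c in cv2.findContours(m.astype(np.uint8),cv2.RETR_EXTERNAL,cv2.CHAIN_APPROX_NONE)[0]:
        if cv2.contourArea(c)<amin: continue
        w=onz(C,c[:,0],z)[:,:2]*1000
        r=cv2.minAreaRect(w.astype(np.float32))
        print(name,c[:,0].mean(0).round(),np.round(r[0]),np.round(r[1]),round(r[2],1), cv2.boxPoints(r).round().tolist())
g=(h[:,:,0]>60)&(h[:,:,0]<90)&(h[:,:,1]>110)&(h[:,:,2]>25)
blobs(g,0.014,"green")
w=(h[:,:,0]>8)&(h[:,:,0]<20)&(h[:,:,1]>70)&(h[:,:,2]>140)
w2=w.copy(); w2[:,:340]=0; w2[270:]=0;w2[:170]=0
blobs(w2,0.065,"divider",20)
f=(h[:,:,0]>5)&(h[:,:,0]<20)&(h[:,:,1]>120)&(h[:,:,2]>70); f[:,:235]=0;f[:,325:]=0;f[:140]=0;f[225:]=0
blobs(f,0.016,"foot",50)
o=cv2.hconcat([cv2.resize(im[140:280,340:460],None,fx=3.3,fy=3.3,interpolation=cv2.INTER_CUBIC),cv2.resize(im[135:275,235:355],None,fx=3.3,fy=3.3,interpolation=cv2.INTER_CUBIC)])
print(o.shape);cv2.imwrite("pics/crop1.png",o)
E
```

```text
cam [0.45186548 0.00764663 1.13294683]
divider [553. 200.] [ 530. -597.] [250.  16.] 44.9 [[436.0, -679.0], [447.0, -691.0], [624.0, -514.0], [613.0, -503.0]]
foot [282. 182.] [615. 147.] [167. 167.] 0.9 [[530.0, 229.0], [532.0, 62.0], [700.0, 64.0], [697.0, 232.0]]
(462, 792, 3)
```

View pics/crop1.png

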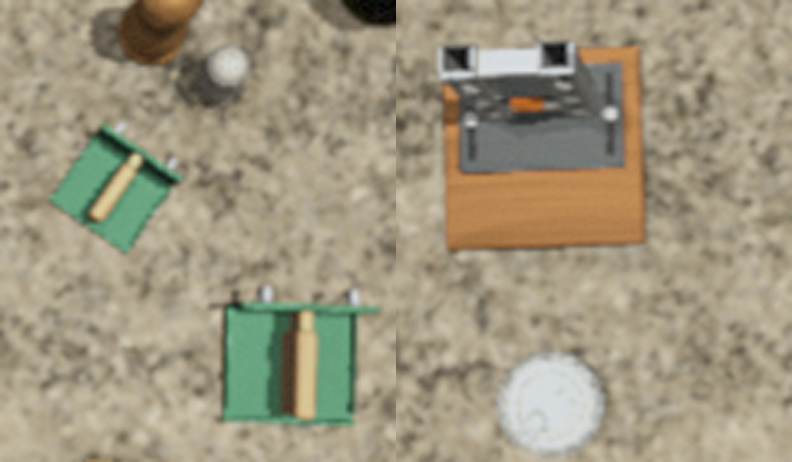

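Candidates for the shelf are (375,197), about 80 mm wide, and (428,250), about 110 mm wide with claws about 71 mm apart. The given size fits (428,250). The close crop shows its claws pointing up in the image (world +x) and its divider at about column 305 of the crop.

Run:
```python
from h import *
im=cv2.imread("pics/top0.png"); C=cam("top")
h=cv2.cvtColor(im,cv2.COLOR_BGR2HSV)
def blobs(m,z,name,amin=60):
    for c in cv2.findContours(m.astype(np.uint8),cv2.RETR_EXTERNAL,cv2.CHAIN_APPROX_NONE)[0]:
        if cv2.contourArea(c)<amin: continue
        r=cv2.minAreaRect((onz(C,c[:,0],z)[:,:2]*1000).astype(np.float32))
        print(name,c[:,0].mean(0).round(),np.round(r[0]),np.round(r[1]),round(r[2],1), cv2.boxPoints(r).round().tolist())
print("hsv green",h[257,416],h[257,440],"div",h[250,432],h[200,373])
roi=np.zeros(im.shape[:2],bool); roi[170:275,345:460]=1
blobs((h[:,:,0]>50)&(h[:,:,0]<95)&(h[:,:,1]>80)&roi,0.010,"green")
blobs((h[:,:,0]>8)&(h[:,:,0]<22)&(h[:,:,1]>85)&(h[:,:,2]>150)&roi,0.065,"div",30)
# hand pixels: crop1 -> image
f=lambda x,y:[340+x/3.3,140+y/3.3]
print("front corners z14",onz(C,[f(222,421),f(352,423)],.014).round(3).tolist())
print("back plate top z74",onz(C,[f(234,306),f(377,310)],.074).round(3).tolist())
print("div top z65",onz(C,[f(305,312),f(306,417)],.065).round(3).tolist())
print("claw",onz(C,[f(266,290),f(354,294)],.071).round(3).tolist())
g=lambda x,y:[235+(x-396)/3.3,135+y/3.3]
print("uprights top front",onz(C,[g(440,75),g(574,70)],.206).round(3).tolist(), "back",onz(C,[g(440,46),g(574,42)],.206).round(3).tolist())
print("shaker",onz(C,[[407.5,160]],.09), "tin",onz(C,[g(550,400)],.04),"spice",onz(C,[[214,201]],.108))
```

```text
hsv green [ 72  93 161] [ 72  92 163] div [ 20  81 214] [ 23  76 215]
green [441. 249.] [ 407. -297.] [36. 96.] 87.4 [[358.0, -313.0], [454.0, -318.0], [455.0, -281.0], [359.0, -277.0]]
green [418. 250.] [ 410. -234.] [61. 96.] 85.7 [[360.0, -260.0], [455.0, -267.0], [460.0, -207.0], [364.0, -200.0]]
green [374. 197.] [ 558. -118.] [79. 77.] 54.1 [[503.0, -128.0], [566.0, -173.0], [612.0, -109.0], [550.0, -64.0]]
front corners z14 [[0.361, -0.2, 0.014], [0.355, -0.308, 0.014]]
back plate top z74 [[0.455, -0.202, 0.074], [0.448, -0.315, 0.074]]
div top z65 [[0.449, -0.26, 0.065], [0.366, -0.257, 0.065]]
claw [[0.467, -0.228, 0.071], [0.462, -0.298, 0.071]]
uprights top front [[0.641, 0.194, 0.206], [0.641, 0.099, 0.206]] back [[0.662, 0.194, 0.206], [0.661, 0.098, 0.206]]
shaker [[ 0.64422332 -0.198806    0.09      ]] tin [[0.40258969 0.14073266 0.04      ]] spice [[0.5508949  0.30508947 0.108     ]]
```

>>> send_rows(xyz=[[-32,-21,-4],[-64,-43,-8],[-97,-64,-12],[-129,-86,-16],[-161,-107,-20],[-193,-128,-24],[-225,-150,-28],[-258,-171,-32],[-290,-193,-36],[-322,-214,-40]], dr=[[0,0,-0.035],[0,0,-0.07],[0,0,-0.105],[0,0,-0.14],[0,0,-0.175],[0,0,-0.21],[0,0,-0.245],[0,0,-0.28],[0,0,-0.315],[0,0,-0.35]], jaw=50, grip_force=30)

```text
time: 0.93
position: [0.4707, 0.2677, 0.2795]
tool_rot: [-0.098, -3.14, 0.0]
ft_force: [-0.0, 0.4, 1.1]
grip_width: 0.576
grip_force: 0.0
```

```bash
cat >> h.py <<'E'
def rel(p,yaw=None,s=None):
    "tool-axes shift (mm) and turn to put TCP at p with shelf yaw (tool x = -shelf x, z down)"
    s=s or get_state(); r=R.from_rotvec(s["tool_rot"]); M=r.as_matrix()
    out=[(M.T@(np.array(p)-s["position"])*1000).round(1).tolist()]
    if yaw is not None:
        c,q=np.cos(yaw),np.sin(yaw)
        G=np.array([[-c,-q,0],[-q,c,0],[0,0,-1]]); G=np.c_[[-c,-q,0],[-q,c,0],[0,0,-1]]
        out.append((r.inv()*R.from_matrix(G)).as_rotvec().round(4).tolist())
    return out
E
python3 - <<'E'
from h import *
import bench; print(getattr(bench,"nose_length",None))
s=get_state(); print(s["time"],s["position"],s["tool_rot"],s["ft_force"],rel([.5,-.08,.28],-.06))
E
```

```text
0.017
0.9333 [0.47067195 0.26765444 0.27953257] [-9.77125035e-02 -3.13977499e+00  2.26172652e-04] [-0.03877908  0.42377255  1.12568056] [[-50.9, -345.2, -0.4], [-0.0002, -0.0003, -0.0022]]
```

>>> send_rows(xyz=[[3,-24,-4],[6,-48,-8],[8,-72,-12],[10,-96,-16],[13,-121,-20],[13,-121,-20],[13,-121,-20],[13,-121,-20],[13,-121,-20],[13,-121,-20]], dr=[[0,-0.06,0],[0,-0.12,0],[0,-0.18,0],[0,-0.24,0],[0,-0.3,0],[0,-0.3,0],[0,-0.3,0],[0,-0.3,0],[0,-0.3,0],[0,-0.3,0]])

```text
time: 1.77
position: [0.4498, 0.1507, 0.2999]
tool_rot: [0.089, 2.84, -0.013]
ft_force: [-0.9, -0.1, -0.1]
grip_width: 0.575
grip_force: 0.0
```

Run:
```python
from h import *
s=get_state(); im=get_image("wrist"); cv2.imwrite("pics/w1.png",im[:,:,::-1]); np.save("w1.npy",[s["position"],s["tool_rot"]]); print(s["position"],s["tool_rot"],s["time"]); print(rel([.47,-.12,.28],-.06))
```

```text
[0.44982555 0.15068435 0.29993779] [ 0.089409    2.84000386 -0.01296161] 1.7667
[[-29.7, -268.8, 29.9], [-0.0002, 0.3002, -0.0029]]
```

View pics/w1.png

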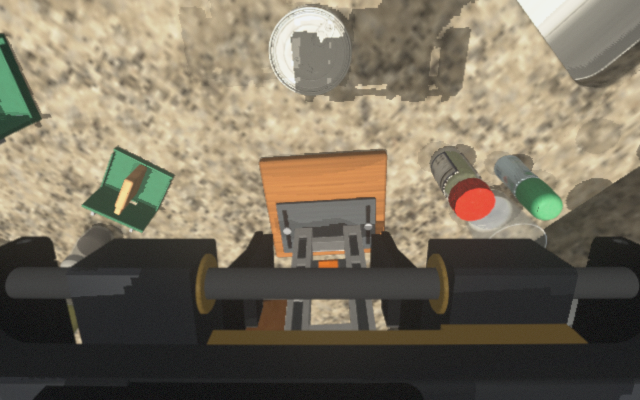

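The wrist view shows the foot's near corners at (261,158) and (386,150). The orange catch is at (327,265), and the upright tops are at columns 287 to 374.

Run:
```python
from h import *
p=np.load("w1.npy"); C=cam("wrist",dict(position=p[0],tool_rot=p[1])); im=cv2.imread("pics/w1.png")
print(onz(C,[[261,158],[386,150]],.016).round(4).tolist(), onz(C,[[287,322],[374,320]],.206).round(4).tolist())
w=(im.max(2).astype(int)-im.min(2)<14)&(im.max(2)>95)
for r in (238,245,322,326): print(r,[c for c in range(262,400) if w[r,c]!=w[r,c-1]])
t=cv2.imread("pics/top0.png"); C2=cam("top")
for r in (149,150,151,152): print(r,t[r,244:294].max(1).tolist() if 0 else ''.join('#' if v>150 else '.' for v in t[r,240:300].min(1)))
```

```text
[[0.5273, 0.0654, 0.016], [0.5262, 0.2279, 0.016]] [[0.6128, 0.1056, 0.206], [0.6153, 0.1897, 0.206]]
238 [283, 286, 291, 299, 307, 349, 357, 366]
245 [284, 288, 292, 298, 306, 319, 320, 321, 322, 342, 344, 350, 358, 370]
322 [286, 291, 302, 310, 352, 357, 369, 375]
326 [286, 291, 302, 358, 369, 375]
149 ........#.........#..###########.######........##...........
150 #......##.........#####################........##...........
151 .......##........######################.........#...........
152 .......##........######################.....................
```

>>> send_rows(xyz=[[-3,-27,3],[-6,-54,6],[-9,-81,9],[-12,-108,12],[-15,-134,15],[-18,-161,18],[-21,-188,21],[-24,-215,24],[-27,-242,27],[-30,-269,30]], dr=[[0,0.06,0],[0,0.12,0],[0,0.18,0],[0,0.24,0],[0,0.3,0],[0,0.3,0],[0,0.3,0],[0,0.3,0],[0,0.3,0],[0,0.3,0]])

```text
time: 2.65
position: [0.4703, -0.1221, 0.2798]
tool_rot: [0.099, 3.14, -0.001]
ft_force: [0.9, -0.5, -0.5]
grip_width: 0.571
grip_force: 0.0
```

Run:
```python
from h import *
s=get_state();print(s["time"],s["position"]); print(rel([.425,-.257,.17],-.06))
```

```text
2.65 [ 0.47026313 -0.12211155  0.279824  ]
[[36.7, -137.4, 109.9], [-0.0004, 0.0004, -0.0031]]
```

>>> send_rows(xyz=[[10,-23,18],[20,-46,36],[31,-69,55],[41,-92,73],[52,-115,92],[62,-137,110],[62,-137,110],[62,-137,110],[62,-137,110],[62,-137,110]], dr=[[0,0,0],[0,0,0],[0,0,0],[0,0,0],[0,0,0],[0,0,0],[0,0,0],[0,0,0],[0,0,0],[0,0,0]])

```text
time: 3.48
position: [0.4007, -0.2529, 0.1706]
tool_rot: [0.096, 3.139, -0.001]
ft_force: [-0.1, 0.7, -0.7]
grip_width: 0.574
grip_force: 0.0
```

Run:
```python
from h import *
s=get_state(); im=get_image("wrist"); cv2.imwrite("pics/w2.png",im[:,:,::-1]); np.save("w2.npy",[s["position"],s["tool_rot"]]); print(s["position"],s["tool_rot"],s["time"])
```

```text
[ 0.40069929 -0.25294626  0.1705681 ] [ 9.64482006e-02  3.13860933e+00 -6.44909051e-04] 3.4833
```

View pics/w2.png

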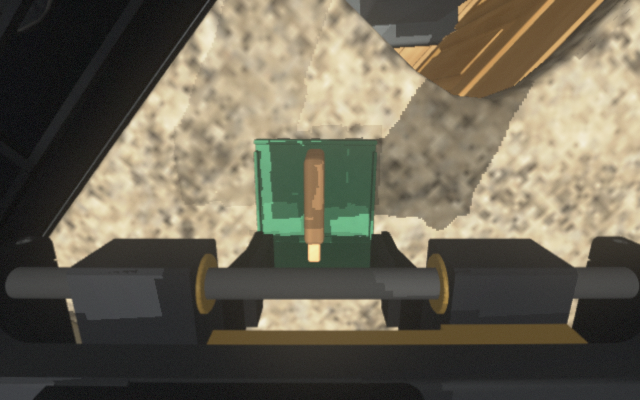

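The wrist view shows the shelf's front lip corners at about (255,140) and (376,140). The divider runs along columns 304 to 324, starting at row 150, and the back plate is hidden by the gripper.

Run:
```python
from h import *
p=np.load("w2.npy"); s=dict(position=p[0],tool_rot=p[1]);C=cam("wrist",s); im=cv2.imread("pics/w2.png"); h=cv2.cvtColor(im,cv2.COLOR_BGR2HSV)
for r in range(144,264,8):
    row=h[r]; d=[c for c in range(290,340) if row[c,0]<28 and row[c,1]>60]; g=[c for c in range(235,400) if 45<row[c,0]<95 and row[c,1]>60]
    print(r,(d[0],d[-1]) if d else None,(g[0],g[-1]) if g else None)
    if d: print("   ",onz(C,[[(d[0]+d[-1]+1)/2,r]],.065)[0,:2].round(4),onz(C,[[d[0],r],[d[-1]+1,r]],.065)[:,1].round(4))
print(onz(C,[[255,140],[376,140]],.014).round(4).tolist())
```

```text
144 None (256, 375)
152 (307, 323) (255, 371)
    [ 0.3614 -0.2562] [-0.2624 -0.2499]
160 (305, 323) (254, 375)
    [ 0.3673 -0.2573] [-0.2644 -0.2502]
168 (304, 324) (255, 375)
    [ 0.3733 -0.2577] [-0.2656 -0.2499]
176 (304, 324) (255, 374)
    [ 0.3794 -0.2581] [-0.266  -0.2502]
184 (304, 324) (256, 374)
    [ 0.3856 -0.2585] [-0.2665 -0.2506]
192 (304, 323) (256, 373)
    [ 0.3918 -0.2593] [-0.267  -0.2517]
200 (304, 323) (257, 373)
    [ 0.3982 -0.2598] [-0.2675 -0.2521]
208 (304, 323) (257, 373)
    [ 0.4046 -0.2602] [-0.2679 -0.2525]
216 (305, 323) (257, 372)
    [ 0.4111 -0.2603] [-0.2677 -0.2529]
224 (305, 323) (258, 372)
    [ 0.4177 -0.2607] [-0.2682 -0.2533]
232 (305, 323) (263, 372)
    [ 0.4244 -0.2612] [-0.2687 -0.2537]
240 (305, 323) (275, 369)
    [ 0.4312 -0.2616] [-0.2692 -0.2541]
248 (307, 320) (277, 367)
    [ 0.438  -0.2625] [-0.2681 -0.2569]
256 (307, 320) (278, 369)
    [ 0.445 -0.263] [-0.2686 -0.2574]
[[0.3545, -0.3101, 0.014], [0.3611, -0.2036, 0.014]]
```

Run:
```python
from h import *
print(rel([.4005,-.260,.043],-.065))
```

```text
[[-0.1, -7.0, 127.6], [-0.0003, 0.0015, 0.0037]]
```

>>> send_rows(xyz=[[0,-4,10],[0,-7,22],[0,-7,36],[0,-7,50],[0,-7,64],[0,-7,80],[0,-7,96],[0,-7,110],[0,-7,120],[0,-7,127.5]], dr=[[0,0,0.004],[0,0,0.004],[0,0,0.004],[0,0,0.004],[0,0,0.004],[0,0,0.004],[0,0,0.004],[0,0,0.004],[0,0,0.004],[0,0,0.004]])

```text
time: 4.37
position: [0.3985, -0.2604, 0.041]
tool_rot: [-0.105, -3.139, 0.0]
ft_force: [1.0, -0.5, 0.1]
grip_width: 0.573
grip_force: 0.0
```

>>> send_rows(xyz=[[0,0,0],[0,0,0],[0,0,0],[0,0,0],[0,0,0],[0,0,0],[0,0,0],[0,0,0],[0,0,0],[0,0,0]], dr=[[0,0,0],[0,0,0],[0,0,0],[0,0,0],[0,0,0],[0,0,0],[0,0,0],[0,0,0],[0,0,0],[0,0,0]], jaw=0, grip_force=45)

```text
time: 5.2
position: [0.3992, -0.2604, 0.0427]
tool_rot: [0.106, 3.139, 0.001]
ft_force: [-0.8, 3.2, 5.9]
grip_width: 0.181
grip_force: 45.0
```

Run:
```python
from h import *
s=get_state();print(s); print(rel([.4005,-.260,.2],-.065))
```

```text
{'time': 5.2, 'joint_positions': array([-0.24689475,  0.199887  ,  0.83554915,  2.10572991, -0.18899402,
        0.90940618,  2.19898547]), 'qd': array([ 0.0021902 , -0.00108951, -0.00105948,  0.00142692,  0.00017832,
       -0.00066056,  0.00149382]), 'joint_torque': array([  0.92143441, -23.33931148,   4.80029002, -23.63980651,
         0.43971629,  -0.72922446,  -0.05710086]), 'position': array([ 0.3991878 , -0.26042967,  0.04270506]), 'tool_rot': array([1.05802304e-01, 3.13918987e+00, 1.25237499e-03]), 'ft_force': array([-0.83792055,  3.20573022,  5.89133325]), 'torque': array([0.59060449, 0.1492639 , 0.07673588]), 'grip_force': 44.99427616596222, 'grip_width': 0.18084298117730993}
[[-1.4, 0.6, -157.3], [0.0008, 0.0006, -0.0024]]
```

>>> send_rows(xyz=[[0,0,-4],[0,0,-12],[0,0,-28],[0,0,-46],[0,0,-66],[0,0,-86],[0,0,-106],[0,0,-126],[0,0,-144],[0,0,-157]], dr=[[0,0,0],[0,0,0],[0,0,0],[0,0,0],[0,0,0],[0,0,0],[0,0,0],[0,0,0],[0,0,0],[0,0,0]])

```text
time: 6.03
position: [0.3985, -0.2615, 0.2009]
tool_rot: [0.108, 3.138, -0.001]
ft_force: [0.6, 1.0, -3.4]
grip_width: 0.181
grip_force: 45.0
```

Run:
```python
from h import *
s=get_state();print(s["time"],s["position"],s["ft_force"],s["torque"],s["grip_width"]); print(rel([.51,.147,.19],.008))
```

```text
6.0333 [ 0.3985351  -0.26147559  0.20092876] [ 0.56796371  0.96102095 -3.40612886] [ 0.01440739  0.05347306 -0.00615121] 0.18051863440886132
[[-83.1, 415.2, 10.9], [-0.0004, 0.0016, -0.0769]]
```

>>> send_rows(xyz=[[-3,15,0],[-9,45,1],[-17,85,2],[-25,125,3],[-33,165,4],[-41,205,5],[-49,245,6],[-57,285,7],[-65,325,8],[-72,360,9]], dr=[[0,0,-0.007],[0,0,-0.015],[0,0,-0.023],[0,0,-0.03],[0,0,-0.038],[0,0,-0.046],[0,0,-0.053],[0,0,-0.061],[0,0,-0.069],[0,0,-0.076]])

```text
time: 6.87
position: [0.4948, 0.0959, 0.1902]
tool_rot: [-0.015, 3.142, 0.0]
ft_force: [0.5, -1.1, -3.0]
grip_width: 0.181
grip_force: 45.0
```

>>> send_rows(xyz=[[-7,25,1],[-11,45,2],[-14,54,2],[-14,54,2],[-14,54,2],[-14,54,2],[-14,54,2],[-14,54,2],[-14,54,2],[-14,54,2]], dr=[[0,0,0],[0,0,0],[0,0,0],[0,0,0],[0,0,0],[0,0,0],[0,0,0],[0,0,0],[0,0,0],[0,0,0]])

```text
time: 7.7
position: [0.5085, 0.147, 0.1884]
tool_rot: [-0.011, 3.141, 0.0]
ft_force: [-0.8, -0.4, -3.1]
grip_width: 0.177
grip_force: 45.0
```

Run:
```python
from h import *
s=get_state();print(s["time"],s["position"],s["tool_rot"],s["ft_force"],s["torque"],s["grip_width"]); print(rel([.51,.147,.19],.008))
t=get_image("top")[:,:,::-1]; c=get_image("scene")[:,:,::-1]; cv2.imwrite("pics/t3.png",t);cv2.imwrite("pics/s3.png",c)
C=cam("scene"); p=proj(C,[[.51,.147,.19],[.64,.147,.15]]); print(p, proj(cam("top"),[[.51,.147,.19],[.64,.147,.15]]))
x,y=p.mean(0).astype(int)
a=cv2.resize(c[y-60:y+60,x-60:x+60],None,fx=3.3,fy=3.3*1.2,interpolation=cv2.INTER_CUBIC) if 0 else cv2.resize(c[y-60:y+60,x-50:x+50],None,fx=4,fy=4,interpolation=cv2.INTER_CUBIC)
x2,y2=proj(cam("top"),[[.6,.147,.2]])[0].astype(int)
b=cv2.resize(t[y2-60:y2+60,x2-50:x2+50],None,fx=4,fy=4,interpolation=cv2.INTER_CUBIC)
print("crop org",x-50,y-60,x2-50,y2-60); cv2.imwrite("pics/crop3.png",cv2.hconcat([a,b]))
```

```text
7.7 [0.50853183 0.14701281 0.18844872] [-1.13851342e-02  3.14131875e+00  3.61862266e-04] [-0.75073641 -0.39628869 -3.12209249] [ 0.03294222  0.07424363 -0.03995443] 0.1765507841094969
[[-1.5, -0.0, -1.6], [0.0002, 0.0003, -0.0008]]
[[285.42037825 168.21382724]
 [329.98762604 173.26416816]] [[270.32897359 213.25956862]
 [271.84375875 161.66691383]]
crop org 257 110 219 114
```

View pics/crop3.png

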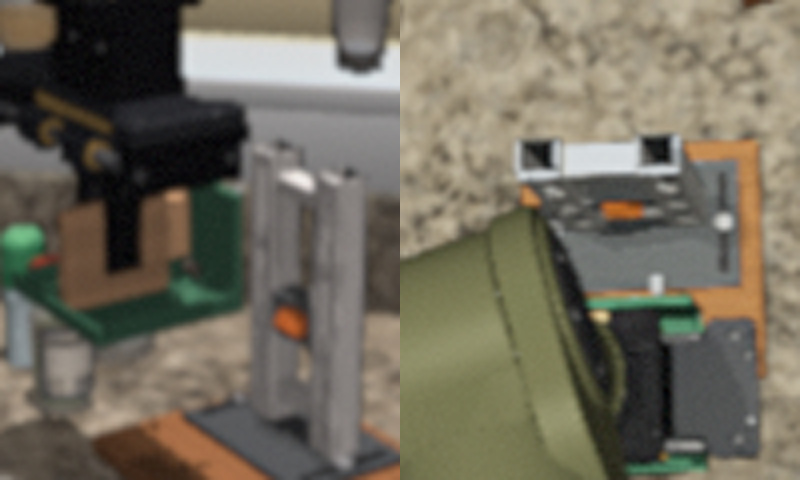

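The scene crop shows the shelf held level in front of the rack. In the top crop the right claw is at about (656,284) and the right upright's hollow is centred near column 658. The two are lined up, with about a 55 mm gap from claw tip to front plane.

Run:
```python
from h import *
C=cam("top"); t=cv2.imread("pics/t3.png"); q=lambda x,y:[219+(x-400)/4,114+y/4]
print("claw",onz(C,[q(656,284)],.2165)[0].round(4), "expected y",.147-.035)
print("upr R edges",onz(C,[q(640,176),q(682,174)],.206).round(4).tolist(),"L",onz(C,[q(515,179),q(562,176)],.206).round(4).tolist())
for r in range(144,164,1): print(r,t[r,246:292].mean(1).astype(int).tolist()) if r in(150,152,154,156) else None
g=t[:,:,:].mean(2)
for c in (250,256,282,287): print(c,g[145:168,c].astype(int).tolist())
S=cam("scene"); print("cam",S[3])
for dz in(-.006,0,.006): print(dz,proj(S,[[.636,.0995,.206+dz],[.636,.1245,.206+dz],[.636,.1695,.206+dz],[.658,.0995,.206+dz]]).round(1).tolist())
o=cv2.imread("pics/s3.png"); hh=cv2.cvtColor(o,cv2.COLOR_BGR2HSV); m=(hh[:,:,0]<15)&(hh[:,:,1]>150)&(hh[:,:,2]>120); m[:175]=0;m[205:]=0;m[:,:315]=0;m[:,345:]=0
ys,xs=np.where(m);print("catch scene",xs.min(),xs.max(),ys.min(),ys.max())
```

```text
claw [0.5722 0.1128 0.2165] expected y 0.11199999999999999
upr R edges [[0.6373, 0.1221, 0.206], [0.6376, 0.0976, 0.206]] L [[0.6383, 0.1958, 0.206], [0.639, 0.168, 0.206]]
150 [149, 166, 180, 121, 54, 41, 36, 40, 36, 26, 70, 152, 187, 167, 193, 203, 203, 202, 202, 204, 210, 211, 212, 212, 212, 212, 210, 210, 211, 211, 212, 209, 186, 119, 52, 31, 27, 26, 21, 23, 92, 170, 182, 133, 120, 136]
152 [148, 169, 186, 126, 84, 73, 44, 28, 25, 18, 72, 159, 192, 179, 208, 219, 218, 218, 218, 217, 218, 218, 217, 217, 218, 218, 218, 218, 218, 219, 219, 214, 185, 128, 81, 57, 32, 26, 27, 24, 75, 140, 153, 113, 98, 121]
154 [145, 168, 183, 125, 90, 93, 87, 69, 42, 22, 68, 154, 188, 178, 209, 219, 218, 218, 218, 218, 219, 217, 218, 218, 218, 218, 217, 218, 218, 219, 218, 212, 185, 134, 99, 91, 73, 68, 72, 67, 89, 138, 154, 114, 91, 102]
156 [134, 156, 185, 161, 141, 139, 149, 160, 156, 141, 138, 149, 162, 173, 211, 219, 218, 219, 217, 217, 215, 215, 216, 214, 214, 214, 215, 217, 214, 215, 213, 206, 201, 204, 204, 207, 211, 213, 212, 211, 211, 207, 180, 118, 91, 93]
250 [144, 141, 145, 135, 89, 54, 70, 84, 90, 90, 92, 141, 202, 188, 121, 98, 127, 136, 137, 127, 87, 68, 75]
256 [152, 162, 166, 136, 85, 70, 74, 72, 76, 68, 61, 138, 206, 166, 100, 111, 155, 138, 107, 83, 75, 72, 66]
282 [153, 161, 138, 71, 28, 27, 30, 32, 47, 73, 157, 211, 175, 101, 80, 87, 81, 79, 71, 55, 78, 127, 123]
287 [157, 157, 143, 164, 172, 170, 148, 140, 137, 138, 173, 207, 141, 63, 76, 120, 137, 95, 72, 104, 118, 85, 73]
cam [ 0.06996431 -0.65821558  0.52214698]
-0.006 [[340.1, 160.1], [334.1, 157.4], [323.9, 152.7], [347.3, 158.5]]
0 [[340.1, 157.8], [334.1, 155.1], [323.9, 150.5], [347.3, 156.2]]
0.006 [[340.2, 155.4], [334.2, 152.8], [323.9, 148.2], [347.4, 153.9]]
catch scene 326 332 187 193
```

Run:
```python
import cv2
o=cv2.imread("pics/s3.png"); cv2.imwrite("pics/crop4.png",cv2.resize(o[140:235,305:360],None,fx=6,fy=6,interpolation=cv2.INTER_CUBIC))
```

```text
(no output)
```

View pics/crop4.png

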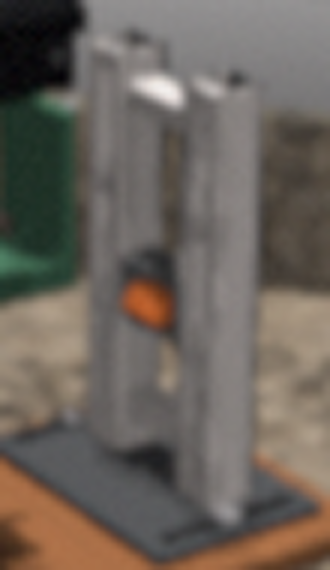

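The crop shows the right upright's front-right top corner at about (220,88), which is image (341.7,154.7). That suggests the uprights are set several mm high. I'll check it against the held shelf's corners in the same picture.

Run:
```python
from h import *
S=cam("scene")
print(proj(S,[[.5655,.092,.2197],[.5655,.092,.1457],[.4655,.092,.1457],[.4655,.092,.1597]]).round(1).tolist())
print("foot front right corner etc",proj(S,[[.529,.063,.016],[.699,.063,.016]]).round(1).tolist())
o=cv2.imread("pics/s3.png"); h=cv2.cvtColor(o,cv2.COLOR_BGR2HSV)
g=(h[:,:,0]>55)&(h[:,:,0]<95)&(h[:,:,1]>90); g[:,:278]=0; g[:140]=0; g[200:]=0
for c in (308,312,314,316,317,318,319): 
    r=np.where(g[:,c])[0]; print(c,(r.min(),r.max()) if len(r) else None)
gg=o.mean(2)
for c in (338,339,340,341,342): print(c,gg[148:162,c].astype(int).tolist())
```

```text
[[317.6, 158.3], [317.6, 187.8], [280.8, 197.3], [280.6, 191.6]]
foot front right corner etc [[311.7, 244.4], [366.1, 226.0]]
308 (np.int64(157), np.int64(187))
312 (np.int64(158), np.int64(186))
314 (np.int64(159), np.int64(186))
316 (np.int64(181), np.int64(184))
317 None
318 None
319 None
338 [132, 130, 128, 128, 138, 159, 162, 133, 103, 97, 100, 103, 103, 102]
339 [131, 130, 127, 124, 131, 158, 175, 157, 119, 101, 101, 103, 101, 98]
340 [131, 131, 126, 121, 122, 145, 176, 175, 135, 107, 106, 104, 104, 105]
341 [131, 129, 128, 125, 122, 132, 161, 168, 139, 120, 119, 116, 117, 117]
342 [133, 132, 129, 128, 118, 114, 133, 147, 135, 127, 127, 128, 127, 125]
```

>>> send_rows(xyz=[[-2,0,4],[-6,0,10],[-11,0,16],[-16,0,22],[-22,0,27],[-28,0,30],[-33,0,30],[-36,0,30],[-36,0,30],[-36,0,30]], dr=[[0,0,0],[0,0,0],[0,0,0],[0,0,0],[0,0,0],[0,0,0],[0,0,0],[0,0,0],[0,0,0],[0,0,0]])

```text
time: 8.63
position: [0.5448, 0.1479, 0.1585]
tool_rot: [-0.013, 3.141, 0.0]
ft_force: [-0.1, -0.2, -3.2]
grip_width: 0.185
grip_force: 45.0
```

Run:
```python
from h import *
s=get_state();print(s["time"],s["position"],s["tool_rot"],s["ft_force"],s["torque"],s["grip_width"]); print(rel([.575,.147,.1587],.008))
for n in("top","scene"): cv2.imwrite(f"pics/{n}5.png",get_image(n)[:,:,::-1])
t=cv2.imread("pics/top5.png")[125:215,235:310];c=cv2.imread("pics/scene5.png")[130:220,285:360]
cv2.imwrite("pics/crop5.png",cv2.resize(cv2.hconcat([c,t]),None,fx=5.3,fy=5.3,interpolation=cv2.INTER_CUBIC))
```

```text
8.6333 [0.54478688 0.14792682 0.15849671] [-1.26433653e-02  3.14133199e+00  8.84924502e-05] [-0.10239899 -0.18392834 -3.20879987] [0.10506038 0.06622537 0.02035762] 0.1845352709077748
[[-30.2, -1.2, -0.2], [0.0001, 0.0002, 0.0]]
```

View pics/crop5.png

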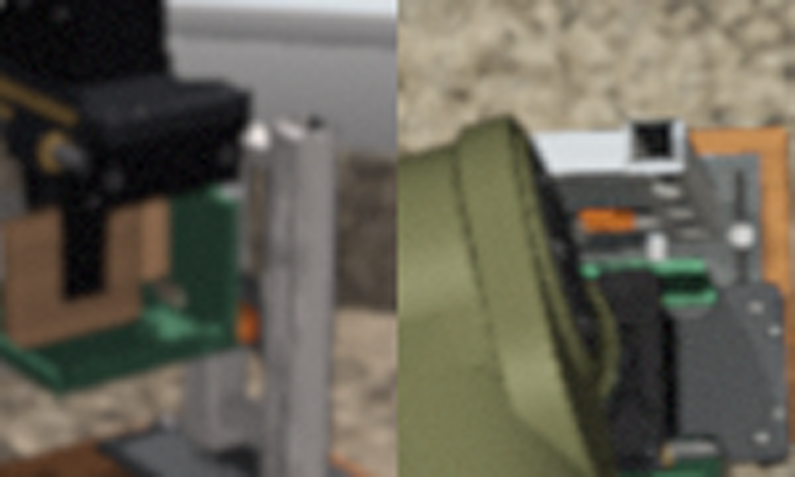

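The top crop shows the right claw in line with the right upright's hollow at column 657. I'll advance and feel for contact.

>>> send_rows(xyz=[[-2,-0.5,0],[-5,-0.7,0],[-8,-0.7,0],[-11,-0.7,0],[-13,-0.7,0],[-15,-0.7,0],[-16,-0.7,0],[-16,-0.7,0],[-16,-0.7,0],[-16,-0.7,0]], dr=[[0,0,0],[0,0,0],[0,0,0],[0,0,0],[0,0,0],[0,0,0],[0,0,0],[0,0,0],[0,0,0],[0,0,0]])

```text
time: 9.57
position: [0.5604, 0.1473, 0.1582]
tool_rot: [0.013, -3.141, -0.0]
ft_force: [-0.8, 0.9, -4.1]
grip_width: 0.177
grip_force: 45.0
```

>>> send_rows(xyz=[[-0.3,0,0],[-0.6,0,0],[-0.9,0,0],[-1.2,0,0],[-1.5,0,0],[-1.5,0,0],[-1.5,0,0],[-1.5,0,0],[-1.5,0,0],[-1.5,0,0]], dr=[[0,0,0],[0,0,0],[0,0,0],[0,0,0],[0,0,0],[0,0,0],[0,0,0],[0,0,0],[0,0,0],[0,0,0]])

```text
time: 10.4
position: [0.562, 0.1474, 0.1583]
tool_rot: [-0.013, 3.142, 0.0]
ft_force: [0.2, -0.2, -3.1]
grip_width: 0.18
grip_force: 45.0
```

>>> send_rows(xyz=[[-0.4,0,0],[-0.8,0,0],[-1.2,0,0],[-1.6,0,0],[-2,0,0],[-2,0,0],[-2,0,0],[-2,0,0],[-2,0,0],[-2,0,0]], dr=[[0,0,0],[0,0,0],[0,0,0],[0,0,0],[0,0,0],[0,0,0],[0,0,0],[0,0,0],[0,0,0],[0,0,0]])

```text
time: 11.23
position: [0.564, 0.1474, 0.1583]
tool_rot: [-0.013, 3.142, 0.0]
ft_force: [0.1, 0.1, -3.8]
grip_width: 0.176
grip_force: 45.0
```

>>> send_rows(xyz=[[-0.3,0,0],[-0.6,0,0],[-0.9,0,0],[-1.2,0,0],[-1.5,0,0],[-1.5,0,0],[-1.5,0,0],[-1.5,0,0],[-1.5,0,0],[-1.5,0,0]], dr=[[0,0,0],[0,0,0],[0,0,0],[0,0,0],[0,0,0],[0,0,0],[0,0,0],[0,0,0],[0,0,0],[0,0,0]])

```text
time: 12.07
position: [0.5655, 0.1474, 0.1583]
tool_rot: [-0.013, 3.142, 0.0]
ft_force: [0.3, -0.1, -4.8]
grip_width: 0.183
grip_force: 45.0
```

>>> send_rows(xyz=[[-0.3,0,0],[-0.6,0,0],[-0.9,0,0],[-1.2,0,0],[-1.5,0,0],[-1.5,0,0],[-1.5,0,0],[-1.5,0,0],[-1.5,0,0],[-1.5,0,0]], dr=[[0,0,0],[0,0,0],[0,0,0],[0,0,0],[0,0,0],[0,0,0],[0,0,0],[0,0,0],[0,0,0],[0,0,0]])

```text
time: 12.9
position: [0.567, 0.1474, 0.1583]
tool_rot: [-0.013, 3.142, 0.0]
ft_force: [0.5, -1.0, -3.3]
grip_width: 0.181
grip_force: 45.0
```

>>> send_rows(xyz=[[-0.3,0,0],[-0.6,0,0],[-0.9,0,0],[-1.2,0,0],[-1.5,0,0],[-1.5,0,0],[-1.5,0,0],[-1.5,0,0],[-1.5,0,0],[-1.5,0,0]], dr=[[0,0,0],[0,0,0],[0,0,0],[0,0,0],[0,0,0],[0,0,0],[0,0,0],[0,0,0],[0,0,0],[0,0,0]])

```text
time: 13.73
position: [0.5685, 0.1474, 0.1583]
tool_rot: [-0.013, 3.141, 0.0]
ft_force: [0.3, 0.6, -3.4]
grip_width: 0.183
grip_force: 45.0
```

>>> send_rows(xyz=[[-0.3,0,0],[-0.6,0,0],[-0.9,0,0],[-1.2,0,0],[-1.5,0,0],[-1.5,0,0],[-1.5,0,0],[-1.5,0,0],[-1.5,0,0],[-1.5,0,0]], dr=[[0,0,0],[0,0,0],[0,0,0],[0,0,0],[0,0,0],[0,0,0],[0,0,0],[0,0,0],[0,0,0],[0,0,0]])

```text
time: 14.57
position: [0.57, 0.1475, 0.1583]
tool_rot: [-0.013, 3.142, 0.0]
ft_force: [-0.5, 0.1, -2.5]
grip_width: 0.179
grip_force: 45.0
```

>>> send_rows(xyz=[[-0.3,0,0],[-0.6,0,0],[-0.9,0,0],[-1.2,0,0],[-1.5,0,0],[-1.5,0,0],[-1.5,0,0],[-1.5,0,0],[-1.5,0,0],[-1.5,0,0]], dr=[[0,0,0],[0,0,0],[0,0,0],[0,0,0],[0,0,0],[0,0,0],[0,0,0],[0,0,0],[0,0,0],[0,0,0]])

```text
time: 15.4
position: [0.5715, 0.1475, 0.1583]
tool_rot: [-0.013, 3.142, 0.0]
ft_force: [0.4, -0.8, -2.8]
grip_width: 0.181
grip_force: 45.0
```

>>> send_rows(xyz=[[-0.3,0,0],[-0.6,0,0],[-0.9,0,0],[-1.2,0,0],[-1.5,0,0],[-1.5,0,0],[-1.5,0,0],[-1.5,0,0],[-1.5,0,0],[-1.5,0,0]], dr=[[0,0,0],[0,0,0],[0,0,0],[0,0,0],[0,0,0],[0,0,0],[0,0,0],[0,0,0],[0,0,0],[0,0,0]])

```text
time: 16.23
position: [0.573, 0.1475, 0.1583]
tool_rot: [-0.013, 3.141, 0.0]
ft_force: [0.2, -0.2, -3.7]
grip_width: 0.178
grip_force: 45.0
```

>>> send_rows(xyz=[[-0.3,0,0],[-0.6,0,0],[-0.9,0,0],[-1.2,0,0],[-1.5,0,0],[-1.5,0,0],[-1.5,0,0],[-1.5,0,0],[-1.5,0,0],[-1.5,0,0]], dr=[[0,0,0],[0,0,0],[0,0,0],[0,0,0],[0,0,0],[0,0,0],[0,0,0],[0,0,0],[0,0,0],[0,0,0]])

```text
time: 17.07
position: [0.5745, 0.1475, 0.1583]
tool_rot: [-0.013, 3.141, 0.0]
ft_force: [-0.2, -0.0, -3.5]
grip_width: 0.177
grip_force: 45.0
```

>>> send_rows(xyz=[[-0.3,0,0],[-0.6,0,0],[-0.9,0,0],[-1.2,0,0],[-1.5,0,0],[-1.5,0,0],[-1.5,0,0],[-1.5,0,0],[-1.5,0,0],[-1.5,0,0]], dr=[[0,0,0],[0,0,0],[0,0,0],[0,0,0],[0,0,0],[0,0,0],[0,0,0],[0,0,0],[0,0,0],[0,0,0]])

```text
time: 17.9
position: [0.576, 0.1475, 0.1583]
tool_rot: [-0.013, 3.141, 0.0]
ft_force: [-0.8, 0.1, -3.0]
grip_width: 0.179
grip_force: 45.0
```

>>> send_rows(xyz=[[-0.3,0,0],[-0.6,0,0],[-0.9,0,0],[-1.2,0,0],[-1.4,0,0],[-1.4,0,0],[-1.4,0,0],[-1.4,0,0],[-1.4,0,0],[-1.4,0,0]], dr=[[0,0,0],[0,0,0],[0,0,0],[0,0,0],[0,0,0],[0,0,0],[0,0,0],[0,0,0],[0,0,0],[0,0,0]])

```text
time: 18.73
position: [0.5774, 0.1475, 0.1583]
tool_rot: [-0.013, 3.142, 0.0]
ft_force: [0.1, -0.1, -4.1]
grip_width: 0.181
grip_force: 45.0
```

>>> send_rows(xyz=[[-0.3,0,0],[-0.6,0,0],[-0.9,0,0],[-1.2,0,0],[-1.4,0,0],[-1.4,0,0],[-1.4,0,0],[-1.4,0,0],[-1.4,0,0],[-1.4,0,0]], dr=[[0,0,0],[0,0,0],[0,0,0],[0,0,0],[0,0,0],[0,0,0],[0,0,0],[0,0,0],[0,0,0],[0,0,0]])

```text
time: 19.57
position: [0.5788, 0.1475, 0.1583]
tool_rot: [-0.013, 3.142, 0.0]
ft_force: [1.1, 0.1, -3.4]
grip_width: 0.181
grip_force: 45.0
```

>>> send_rows(xyz=[[-0.3,0,0],[-0.6,0,0],[-0.9,0,0],[-1.2,0,0],[-1.2,0,0],[-1.2,0,0],[-1.2,0,0],[-1.2,0,0],[-1.2,0,0],[-1.2,0,0]], dr=[[0,0,0],[0,0,0],[0,0,0],[0,0,0],[0,0,0],[0,0,0],[0,0,0],[0,0,0],[0,0,0],[0,0,0]])

```text
time: 20.4
position: [0.58, 0.1475, 0.1583]
tool_rot: [-0.013, 3.141, 0.0]
ft_force: [-0.9, -0.2, -3.3]
grip_width: 0.177
grip_force: 45.0
```

>>> send_rows(xyz=[[-0.3,0,0],[-0.6,0,0],[-0.9,0,0],[-1.2,0,0],[-1.2,0,0],[-1.2,0,0],[-1.2,0,0],[-1.2,0,0],[-1.2,0,0],[-1.2,0,0]], dr=[[0,0,0],[0,0,0],[0,0,0],[0,0,0],[0,0,0],[0,0,0],[0,0,0],[0,0,0],[0,0,0],[0,0,0]])

```text
time: 21.23
position: [0.5809, 0.1476, 0.1582]
tool_rot: [0.013, -3.141, -0.0]
ft_force: [-3.4, 1.5, -2.8]
grip_width: 0.181
grip_force: 45.0
```

Light contact: the back plate touches with TCP x at about 0.581, which agrees with the vision estimate. Now down.

>>> send_rows(xyz=[[0.2,0,0.6],[0.2,0,1.2],[0.2,0,1.8],[0.2,0,2.4],[0.2,0,3],[0.2,0,3.6],[0.2,0,4.2],[0.2,0,4.5],[0.2,0,4.5],[0.2,0,4.5]], dr=[[0,0,0],[0,0,0],[0,0,0],[0,0,0],[0,0,0],[0,0,0],[0,0,0],[0,0,0],[0,0,0],[0,0,0]])

```text
time: 22.07
position: [0.5809, 0.1474, 0.1536]
tool_rot: [0.013, -3.141, 0.0]
ft_force: [-4.7, 0.1, -1.9]
grip_width: 0.179
grip_force: 45.0
```

>>> send_rows(xyz=[[0.3,0,0.5],[0.3,0,1],[0.3,0,1.5],[0.3,0,2],[0.3,0,2.5],[0.3,0,3],[0.3,0,3],[0.3,0,3],[0.3,0,3],[0.3,0,3]], dr=[[0,0,0],[0,0,0],[0,0,0],[0,0,0],[0,0,0],[0,0,0],[0,0,0],[0,0,0],[0,0,0],[0,0,0]])

```text
time: 22.9
position: [0.5807, 0.1476, 0.1507]
tool_rot: [-0.013, 3.141, 0.0]
ft_force: [-1.7, -0.1, -2.5]
grip_width: 0.179
grip_force: 45.0
```

>>> send_rows(xyz=[[0,0,0.4],[0,0,0.8],[0,0,1.2],[0,0,1.6],[0,0,2],[0,0,2],[0,0,2],[0,0,2],[0,0,2],[0,0,2]], dr=[[0,0,0],[0,0,0],[0,0,0],[0,0,0],[0,0,0],[0,0,0],[0,0,0],[0,0,0],[0,0,0],[0,0,0]])

```text
time: 23.73
position: [0.5808, 0.1476, 0.1489]
tool_rot: [-0.013, 3.141, 0.0]
ft_force: [-4.7, -0.1, 2.5]
grip_width: 0.179
grip_force: 45.0
```

>>> send_rows(xyz=[[0,0,0.3],[0,0,0.6],[0,0,0.9],[0,0,1],[0,0,1],[0,0,1],[0,0,1],[0,0,1],[0,0,1],[0,0,1]], dr=[[0,0,0],[0,0,0],[0,0,0],[0,0,0],[0,0,0],[0,0,0],[0,0,0],[0,0,0],[0,0,0],[0,0,0]])

```text
time: 24.57
position: [0.5807, 0.1476, 0.1478]
tool_rot: [-0.013, 3.141, 0.0]
ft_force: [-2.6, 0.9, 2.4]
grip_width: 0.181
grip_force: 45.0
```

>>> send_rows(xyz=[[0,0,0.3],[0,0,0.6],[0,0,0.9],[0,0,1.2],[0,0,1.5],[0,0,1.5],[0,0,1.5],[0,0,1.5],[0,0,1.5],[0,0,1.5]], dr=[[0,0,0],[0,0,0],[0,0,0],[0,0,0],[0,0,0],[0,0,0],[0,0,0],[0,0,0],[0,0,0],[0,0,0]])

```text
time: 25.4
position: [0.5807, 0.1475, 0.1463]
tool_rot: [-0.013, 3.142, 0.0]
ft_force: [-2.9, 0.9, 1.2]
grip_width: 0.181
grip_force: 45.0
```

>>> send_rows(xyz=[[0,0,0.3],[0,0,0.6],[0,0,0.9],[0,0,1.2],[0,0,1.5],[0,0,1.8],[0,0,2],[0,0,2],[0,0,2],[0,0,2]], dr=[[0,0,0],[0,0,0],[0,0,0],[0,0,0],[0,0,0],[0,0,0],[0,0,0],[0,0,0],[0,0,0],[0,0,0]])

```text
time: 26.23
position: [0.5807, 0.1475, 0.1443]
tool_rot: [-0.013, 3.142, 0.0]
ft_force: [-3.3, -0.1, 2.3]
grip_width: 0.183
grip_force: 45.0
```

>>> send_rows(xyz=[[0,0,0.3],[0,0,0.6],[0,0,0.9],[0,0,1.2],[0,0,1.5],[0,0,1.8],[0,0,2],[0,0,2],[0,0,2],[0,0,2]], dr=[[0,0,0],[0,0,0],[0,0,0],[0,0,0],[0,0,0],[0,0,0],[0,0,0],[0,0,0],[0,0,0],[0,0,0]])

```text
time: 27.07
position: [0.5809, 0.1476, 0.1427]
tool_rot: [-0.013, 3.141, 0.001]
ft_force: [-4.3, 0.7, 5.9]
grip_width: 0.184
grip_force: 45.0
```

>>> send_rows(xyz=[[0,0,0.3],[0,0,0.6],[0,0,0.9],[0,0,1.2],[0,0,1.5],[0,0,1.5],[0,0,1.5],[0,0,1.5],[0,0,1.5],[0,0,1.5]], dr=[[0,0,0],[0,0,0],[0,0,0],[0,0,0],[0,0,0],[0,0,0],[0,0,0],[0,0,0],[0,0,0],[0,0,0]])

```text
time: 27.9
position: [0.5812, 0.1477, 0.1424]
tool_rot: [-0.012, 3.14, 0.002]
ft_force: [-7.1, -0.2, 11.2]
grip_width: 0.179
grip_force: 45.0
```

Resistance is rising. I'll look before pressing further.

Run:
```python
from h import *
s=get_state();print(s["time"],s["position"],s["tool_rot"],s["ft_force"],s["torque"])
for n in("top","scene"): cv2.imwrite(f"pics/{n}6.png",get_image(n)[:,:,::-1])
t=cv2.imread("pics/top6.png")[125:195,245:310];c=cv2.imread("pics/scene6.png")[135:205,295:360]
cv2.imwrite("pics/crop6.png",cv2.resize(cv2.hconcat([c,t]),None,fx=6.1,fy=6.1,interpolation=cv2.INTER_CUBIC))
h=s["position"]; b=h+[.057,0,-.0427]
print("pred back-plate R bottom/top scene",proj(cam("scene"),[b+[0,-.055,0],b+[0,-.055,.074],b+[0,-.035,.071],b+[.0,-.0475,.1]]).round(1).tolist())
```

```text
27.9 [0.58115367 0.14769133 0.14240448] [-1.24178582e-02  3.14028779e+00  1.62613851e-03] [-7.13910317 -0.20381371 11.18563501] [-0.15257093  1.03909939 -0.15976341]
pred back-plate R bottom/top scene [[341.5, 198.4], [342.2, 170.9], [337.4, 169.7], [340.6, 160.0]]
```

View pics/crop6.png

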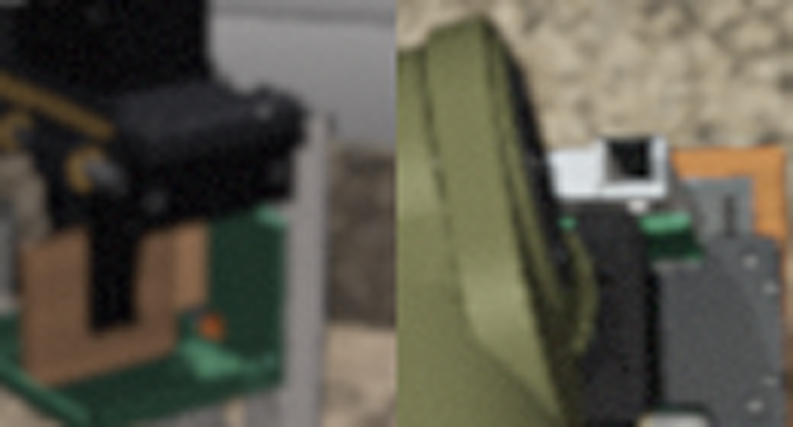

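The top crop shows the plate flush on the uprights, with only about 4 mm of neck visible through the slot. The scene crop shows orange, the catch's upper part, through the plate's window near (329,188). So the claws are in and the sill is riding on the catch. I'll keep pressing gently, slightly relieved in x.

>>> send_rows(xyz=[[0.2,0,0.2],[0.4,0,0.4],[0.4,0,0.6],[0.4,0,0.8],[0.4,0,1],[0.4,0,1],[0.4,0,1],[0.4,0,1],[0.4,0,1],[0.4,0,1]], dr=[[0,0,0],[0,0,0],[0,0,0],[0,0,0],[0,0,0],[0,0,0],[0,0,0],[0,0,0],[0,0,0],[0,0,0]])

```text
time: 28.83
position: [0.5811, 0.1477, 0.1421]
tool_rot: [-0.012, 3.139, 0.002]
ft_force: [-8.4, -0.9, 13.0]
grip_width: 0.182
grip_force: 45.0
```

>>> send_rows(xyz=[[0,0,0.2],[0,0,0.4],[0,0,0.6],[0,0,0.7],[0,0,0.7],[0,0,0.7],[0,0,0.7],[0,0,0.7],[0,0,0.7],[0,0,0.7]], dr=[[0,0,0],[0,0,0],[0,0,0],[0,0,0],[0,0,0],[0,0,0],[0,0,0],[0,0,0],[0,0,0],[0,0,0]])

```text
time: 29.67
position: [0.5808, 0.1477, 0.1413]
tool_rot: [-0.013, 3.14, 0.002]
ft_force: [-8.9, -0.6, 13.7]
grip_width: 0.18
grip_force: 45.0
```

Run:
```python
from h import *
s=get_state();print(s["time"],s["position"],s["tool_rot"],s["ft_force"],s["torque"])
S=cam("scene")
def orange(n):
    hh=cv2.cvtColor(cv2.imread(n),cv2.COLOR_BGR2HSV); m=(hh[:,:,0]<15)&(hh[:,:,1]>120)&(hh[:,:,2]>90); m[:180]=0;m[200:]=0;m[:,:320]=0;m[:,:]*=True;m[:,340:]=0
    ys,xs=np.where(m);return (xs.min(),xs.max(),ys.min(),ys.max(),len(xs)) if len(xs) else None
print("free",orange("pics/scene5.png"),orange("pics/s3.png"),"now",orange("pics/scene6.png"))
b=s["position"]+np.array([.057,0,-.0427])
print("window",proj(S,[b+[0,-.016,.005],b+[0,.016,.005],b+[0,-.016,.0185],b+[0,.016,.0185]]).round(1).tolist())
for dz in(-.003,.004):
    a=np.array([.638,.1475,.085+dz]); print("catch free",dz,proj(S,[a+[-.0055,-.012,.0065],a+[-.0055,.012,.0065],a+[0,-.012,.018],a+[0,.012,.018]]).round(1).tolist())
```

```text
29.6667 [0.58076401 0.14771938 0.14128198] [-1.29929293e-02  3.14018353e+00  1.83287038e-03] [-8.87254466 -0.60199017 13.67878878] [-0.27148998  1.21632812 -0.06136741]
free (np.int64(330), np.int64(333), np.int64(188), np.int64(194), 20) (np.int64(325), np.int64(333), np.int64(187), np.int64(194), 48) now (np.int64(328), np.int64(330), np.int64(187), np.int64(189), 8)
window [[332.5, 191.9], [325.5, 188.0], [332.5, 187.1], [325.5, 183.2]]
catch free -0.003 [[329.9, 197.2], [324.7, 194.1], [331.7, 192.7], [326.4, 189.7]]
catch free 0.004 [[329.9, 194.8], [324.7, 191.7], [331.7, 190.2], [326.5, 187.3]]
```

The shelf is sliding again at a steady force (about 17 N of press), so I'll continue.

>>> send_rows(xyz=[[0.2,0,0.2],[0.3,0,0.4],[0.3,0,0.6],[0.3,0,0.8],[0.3,0,1],[0.3,0,1],[0.3,0,1],[0.3,0,1],[0.3,0,1],[0.3,0,1]], dr=[[0,0,0],[0,0,0],[0,0,0],[0,0,0],[0,0,0],[0,0,0],[0,0,0],[0,0,0],[0,0,0],[0,0,0]])

```text
time: 30.5
position: [0.5793, 0.1474, 0.1372]
tool_rot: [0.013, -3.14, 0.001]
ft_force: [-4.3, 1.1, -5.0]
grip_width: 0.185
grip_force: 45.0
```

>>> send_rows(xyz=[[0,0,0.3],[0,0,0.6],[0,0,0.9],[0,0,1.2],[0,0,1.5],[0,0,1.5],[0,0,1.5],[0,0,1.5],[0,0,1.5],[0,0,1.5]], dr=[[0,0,0],[0,0,0],[0,0,0],[0,0,0],[0,0,0],[0,0,0],[0,0,0],[0,0,0],[0,0,0],[0,0,0]])

```text
time: 31.33
position: [0.5803, 0.1475, 0.1369]
tool_rot: [-0.013, 3.141, 0.0]
ft_force: [-3.5, -1.1, -1.8]
grip_width: 0.181
grip_force: 45.0
```

>>> send_rows(xyz=[[0,0,0.3],[0,0,0.6],[0,0,0.9],[0,0,1.2],[0,0,1.5],[0,0,1.5],[0,0,1.5],[0,0,1.5],[0,0,1.5],[0,0,1.5]], dr=[[0,0,0],[0,0,0],[0,0,0],[0,0,0],[0,0,0],[0,0,0],[0,0,0],[0,0,0],[0,0,0],[0,0,0]])

```text
time: 32.17
position: [0.58, 0.1476, 0.1351]
tool_rot: [-0.013, 3.141, 0.0]
ft_force: [-3.9, 0.4, -1.1]
grip_width: 0.18
grip_force: 45.0
```

>>> send_rows(xyz=[[0,0,0.3],[0,0,0.6],[0,0,0.9],[0,0,1.2],[0,0,1.5],[0,0,1.5],[0,0,1.5],[0,0,1.5],[0,0,1.5],[0,0,1.5]], dr=[[0,0,0],[0,0,0],[0,0,0],[0,0,0],[0,0,0],[0,0,0],[0,0,0],[0,0,0],[0,0,0],[0,0,0]])

```text
time: 33.0
position: [0.5803, 0.1475, 0.1336]
tool_rot: [-0.013, 3.141, 0.0]
ft_force: [-1.0, -0.2, -3.0]
grip_width: 0.183
grip_force: 45.0
```

>>> send_rows(xyz=[[0,0,0.3],[0,0,0.6],[0,0,0.9],[0,0,1.2],[0,0,1.2],[0,0,1.2],[0,0,1.2],[0,0,1.2],[0,0,1.2],[0,0,1.2]], dr=[[0,0,0],[0,0,0],[0,0,0],[0,0,0],[0,0,0],[0,0,0],[0,0,0],[0,0,0],[0,0,0],[0,0,0]])

```text
time: 33.83
position: [0.5802, 0.1474, 0.1325]
tool_rot: [-0.013, 3.141, -0.0]
ft_force: [-0.2, -0.1, -1.6]
grip_width: 0.182
grip_force: 45.0
```

>>> send_rows(xyz=[[0,0,0.3],[0,0,0.6],[0,0,0.9],[0,0,1],[0,0,1],[0,0,1],[0,0,1],[0,0,1],[0,0,1],[0,0,1]], dr=[[0,0,0],[0,0,0],[0,0,0],[0,0,0],[0,0,0],[0,0,0],[0,0,0],[0,0,0],[0,0,0],[0,0,0]])

```text
time: 34.67
position: [0.5804, 0.1474, 0.1322]
tool_rot: [-0.013, 3.141, 0.0]
ft_force: [-2.8, -1.3, 4.7]
grip_width: 0.18
grip_force: 45.0
```

>>> send_rows(xyz=[[0,0,0.3],[0,0,0.6],[0,0,0.8],[0,0,0.8],[0,0,0.8],[0,0,0.8],[0,0,0.8],[0,0,0.8],[0,0,0.8],[0,0,0.8]], dr=[[0,0,0],[0,0,0],[0,0,0],[0,0,0],[0,0,0],[0,0,0],[0,0,0],[0,0,0],[0,0,0],[0,0,0]])

```text
time: 35.5
position: [0.5805, 0.1475, 0.1321]
tool_rot: [-0.013, 3.14, 0.001]
ft_force: [-4.1, -1.2, 8.9]
grip_width: 0.176
grip_force: 45.0
```

>>> send_rows(xyz=[[0,0,-0.5],[0,0,-1],[0,0,-1.5],[0,0,-2],[0,0,-2.5],[0,0,-3],[0,0,-3.3],[0,0,-3.3],[0,0,-3.3],[0,0,-3.3]], dr=[[0,0,0],[0,0,0],[0,0,0],[0,0,0],[0,0,0],[0,0,0],[0,0,0],[0,0,0],[0,0,0],[0,0,0]])

```text
time: 36.33
position: [0.5798, 0.1476, 0.1335]
tool_rot: [0.013, -3.141, 0.0]
ft_force: [-0.3, -0.0, -3.2]
grip_width: 0.181
grip_force: 45.0
```

>>> send_rows(xyz=[[0,0,0.4],[0,0,0.8],[0,0,1.2],[0,0,1.6],[0,0,2],[0,0,2.3],[0,0,2.3],[0,0,2.3],[0,0,2.3],[0,0,2.3]], dr=[[0,0,0],[0,0,0],[0,0,0],[0,0,0],[0,0,0],[0,0,0],[0,0,0],[0,0,0],[0,0,0],[0,0,0]])

```text
time: 37.17
position: [0.5803, 0.1476, 0.1322]
tool_rot: [-0.013, 3.141, 0.001]
ft_force: [-2.2, -0.6, 3.7]
grip_width: 0.181
grip_force: 45.0
```

>>> send_rows(xyz=[[0,0,-0.5],[0,0,-1],[0,0,-1.5],[0,0,-2],[0,0,-2.5],[0,0,-3],[0,0,-3.2],[0,0,-3.2],[0,0,-3.2],[0,0,-3.2]], dr=[[0,0,0],[0,0,0],[0,0,0],[0,0,0],[0,0,0],[0,0,0],[0,0,0],[0,0,0],[0,0,0],[0,0,0]])

```text
time: 38.0
position: [0.5797, 0.1474, 0.1342]
tool_rot: [0.013, -3.141, 0.001]
ft_force: [0.4, -0.3, -7.1]
grip_width: 0.181
grip_force: 45.0
```

>>> send_rows(xyz=[[0,0,0.4],[0,0,0.8],[0,0,1.2],[0,0,1.6],[0,0,2],[0,0,2.4],[0,0,2.8],[0,0,3],[0,0,3],[0,0,3]], dr=[[0,0,0],[0,0,0],[0,0,0],[0,0,0],[0,0,0],[0,0,0],[0,0,0],[0,0,0],[0,0,0],[0,0,0]])

```text
time: 38.83
position: [0.5803, 0.1476, 0.1323]
tool_rot: [-0.013, 3.141, 0.001]
ft_force: [-1.6, 0.2, 0.4]
grip_width: 0.183
grip_force: 45.0
```

The lift was resisted at +2 mm, so the catch is in. Releasing.

>>> send_rows(xyz=[[0,0,0],[0,0,0],[0,0,0],[0,0,0],[0,0,0],[0,0,0],[0,0,0],[0,0,0],[0,0,0],[0,0,0]], dr=[[0,0,0],[0,0,0],[0,0,0],[0,0,0],[0,0,0],[0,0,0],[0,0,0],[0,0,0],[0,0,0],[0,0,0]], jaw=40)

```text
time: 39.67
position: [0.58, 0.1475, 0.1318]
tool_rot: [-0.013, 3.142, 0.0]
ft_force: [0.9, -0.4, -0.3]
grip_width: 0.459
grip_force: 0.0
```

>>> send_rows(xyz=[[0,0,-5],[0,0,-15],[0,0,-30],[0,0,-45],[0,0,-60],[0,0,-75],[0,0,-90],[0,0,-105],[0,0,-115],[0,0,-120]], dr=[[0,0,0],[0,0,0],[0,0,0],[0,0,0],[0,0,0],[0,0,0],[0,0,0],[0,0,0],[0,0,0],[0,0,0]])

```text
time: 40.5
position: [0.5808, 0.1476, 0.2543]
tool_rot: [-0.013, 3.138, 0.002]
ft_force: [-0.3, 0.1, 0.3]
grip_width: 0.457
grip_force: 0.0
```

>>> send_rows(xyz=[[10,0,0],[25,0,0],[40,0,0],[55,0,0],[70,0,0],[80,0,0],[90,0,0],[90,0,0],[90,0,0],[90,0,0]], dr=[[0,0,0],[0,0,0],[0,0,0],[0,0,0],[0,0,0],[0,0,0],[0,0,0],[0,0,0],[0,0,0],[0,0,0]])

```text
time: 41.33
position: [0.4904, 0.1467, 0.2518]
tool_rot: [-0.013, 3.141, 0.0]
ft_force: [-0.1, -0.0, -0.6]
grip_width: 0.456
grip_force: 0.0
```

Run:
```python
from h import *
s=get_state();print(s["time"],s["position"],s["ft_force"])
cv2.imwrite("pics/scene7.png",get_image("scene")[:,:,::-1])
cv2.imwrite("pics/crop7.png",cv2.resize(cv2.imread("pics/scene7.png")[130:230,270:370],None,fx=6,fy=6,interpolation=cv2.INTER_CUBIC))
```

```text
41.3333 [0.49044238 0.14669128 0.25179272] [-0.09846514 -0.01960854 -0.64422688]
```

View pics/crop7.png

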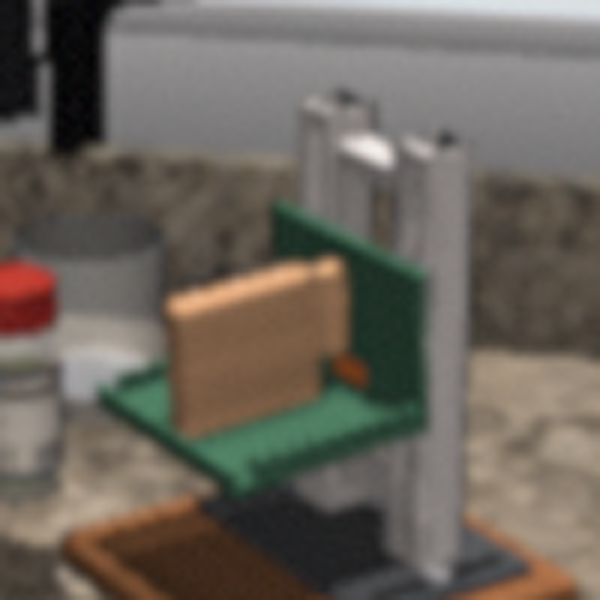

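The shelf hangs level on the uprights, and the orange catch stands in the window at crop (350,370). The arm is clear of it.

```bash
python3 -c "
from bench import *
print(close_job())"
```

```text
the job is handed in; nothing more can be done
None
```

The small green shelf hangs level and released on the top slots, pressed down to its stop with the orange catch in its window, and the job is handed in; `close_job()` returned no verdict.

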